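# Put the bench helm amidships

## Task

Put the steering wheel on the bench amidships: with the fingertips push its spokes round, one after another, until the king spoke (the long one with the collars and the ball end) points straight up. Only push, gently: do not grip the wheel, and leave the loose things on the bench as they lie. Finish with the hand clear and the wheel standing still.

Things in the scene. Friction and masses are not known exactly. Their poses are not given: they have to be found in the camera images.
- helm (a joint): turn of the boat's steering wheel on its level axle, rad: 0 (or any whole number of turns, 2 pi each) = the king spoke points straight up; grows clockwise as seen from the robot. It turns endlessly both ways against a steady drag of about 0.3 N m (about 3 N at a grip), stays where it is left and does not coast
- hub (a point): centre of the boat's steering wheel, on its axle, 165 mm above the bench. The wheel stands upright, facing the robot within about 20 deg. This frame turns with the wheel: x along the level axle, away from the robot; z outwards along the king spoke. Steel rim of 87 mm outer radius, 14 mm thick round bar; six spokes 60 deg apart, each ending outside the rim in a wooden grip
- king_tip (a point): outer end of the king spoke, 150 mm from the hub; frame as hub. All six grips are round dark wood, 18 mm thick, and start at 84 mm from the hub. The five plain ones end, rounded, 138 mm from it; the king's is longer, with two raised collars (23 mm) at 115 and 125 mm and a 32 mm ball at the end
- stand: gray steel stand fixed to the bench that carries the wheel; origin on the bench, x along the axle away from the robot, z up. The hub lies at (-75, 0, 165) mm; base plate 130 by 150 mm, 14 mm thick, from x = -35 to 95 mm; the round pump body behind the wheel, 68 mm thick, starts 55 mm from the wheel's plane, its top 199 mm above the bench
- sphere_a: gray painted steel quadrant ball, 72 mm across on a 40 mm foot, 80 mm high, beside the stand on the robot's left; origin under its centre. Bystander
- sphere_b: the like ball on the robot's right of the stand; origin under its centre. Bystander
- tube: aluminium heeling magnet tube, 164 mm long along its x, 26 mm high with square ends, lying in front of the wheel; origin under its middle. Bystander
- dial_ring: white enamel dial ring, 90 mm across, 8 mm thick, lying on the right of the bench; origin under its centre. Bystander
- bracket: cracked bronze gimbal bracket, a U 100 mm long (y) and 63 mm high, on the right of the bench; origin under its centre. Bystander
- jar: amber glass jar, 60 mm across, 75 mm high, on the left of the bench; origin under its centre. Bystander
- driver: screwdriver, 160 mm, lying on the left of the bench along its x. Bystander

How it is judged:
By the outcome, as a careful person would: the job done as asked, in the order asked, and still so for the second after the job is handed in, with the robot touching nothing.
It also fails if it takes over 61 s, if anything falls off the work surface, if the arm or the gripper's body presses on something with over 40 N, if the wrist force passes 120 N, or if a joint passes its speed limit or range.

## Robot

A 6-joint arm with a two-finger parallel gripper is mounted at the origin on the work surface. World frame = base frame: x ahead of the robot, y to its left, z up, the work surface at z = 0. Lengths are in m, angles in degrees, forces in N, time in s.
With the tool pointing down it reaches from about 0.25 to 0.725 m from the base axis. Payload 9.7 kg.
Tool frame: the origin (TCP) lies at the very end of the fingers, on their centre line; the grasp point (between the pads) lies 19 mm behind it; z points along the fingers, y is the line along which they close (so a half turn about z gives the same grasp; the last joint's range is limited). The gripper opens to 85 mm and grips with 20 to 120 N. Pads are 22 mm wide; open, the fingers measure 114 mm over their backs; the gripper's body (76 mm by 85 mm) begins 54 mm behind the grasp point. The pads swing forward as they close: fully open they stand 13 mm farther back than shut.
Start: joints at [63.942, 4.979, 10.078, 95.1, 0, 90], TCP at [0.242, 0.494, 0.231] pointing down, gripper open.
Joint ranges: [-179.16, 179.16], [-48.56, 103.87], [-65.8, 70.77], [-126.05, 130.52], [-82.76, 87.17], [-180, 180]. Speed limits (degrees/s): [127.2, 127.2, 147.25, 180, 180, 180].

## Interface

Orientations are given as [roll, pitch, yaw] about the fixed x, y, z axes, in that order (R = Rz(yaw) Ry(pitch) Rx(roll)).
In Python, from workcell import bot gives the robot as it stands.
- The arm moves only by the tool arm_command, never from a script. Its argument "series" is a list of rows, each a list of 4 numbers: the shift along the tool's x, y, z in m, then the turn about the tool's z in rad. A call has exactly 5 rows; each row is the pose to reach, as a shift and turn from the pose commanded when the call began, along the tool's axes at that moment; what a row does not reach only later rows make up. A row lasts 1/10 s, in which the tool goes at most 50 mm and 8.59 degrees, less where a joint would pass 70% of its speed; a pose out of reach is approached as far as the arm can. A call with a gripper value outside its range is refused whole. "hand" is the finger opening in m, from 0 to 0.0854, set as the call begins (left out, the last holds). The fingers move at their own pace and stop on an object; "grip_force" is the grip in N (left out, the last holds). Time passes only in rows, so rows that repeat a pose let the fingers close, or fill a call up. It gives the time, the measured TCP pose, the force, the opening and the grip force at its end, in the units of the state.
- bot.get_obs(): the state, without advancing time (a new reading comes with each control period).
- bot.camera(name): name is "scene" or "top" or "wrist"; returns a dict with "color" (400x640x3 uint8, blue, green, red), "camera_matrix" (3x3 intrinsics, pixels), "xyz" and "orientation" of the camera in the world; the wrist camera has in their place "T_tool_cam" (4x4, takes a point from camera to tool coordinates, whose origin is the TCP and whose axes are the flange's). Camera axes: x right, y up, looking along -z (the intrinsics and any distortion apply to the point x, -y, -z); pixel columns grow to the right and rows downward; lengths in m; the calibration is good to about 2 mm. A picture is of the moment at which its call begins: read the wrist's pose just before it. There is no depth.
- bot.job_done(): hands the job in; it is judged then, once.
Trained networks look in the newest picture that a camera, given by its name, has taken for a name from the list of things; names that differ only in an ending like _2 or _b are one class to them, and where a whole thing is asked for, a point or a joint stands for the part that bears it (a point fixed in the world has none). Each returns a list of dicts, best first, with "confidence" (0 to 1); they miss things now and then, are a little off and sometimes report something else, mostly with a low value. They report only what shows in the picture. A call takes as long as a camera call.
- bot.find_in(camera, target): "location" ([column, row] in pixels, amid what is visible of it).
- bot.mark_of(camera, target): "location" ([column, row] in pixels: a listed point, or the origin of a listed thing).
The state is a dict: "time": time; "q": joint angles; "qd": joint speeds; "joint_efforts": joint torques, N m; "ee_pos": TCP position; "tcp_rot": TCP orientation; "wrist_force": force on the tool from outside, world axes, zero at the start; "torque": the same for the moment, N m; "opening": finger opening in m; "grasp_force": force on a finger pad.
Only numpy, scipy, OpenCV 4.12 (cv2) and the standard library are available. Lean on these libraries where they do the work, as an engineer would, in place of code of your own. Each camera call takes 0.05 s, during which the arm holds its last target. There are 200 camera calls.

## Working session

There is one attempt and no reset: what is moved stays moved. The work goes in short steps, Python scripts to look and compute and a tool call to move; the robot and the scene stay as the last step left them, time stands still between calls to the robot, and variables do not carry over. Pictures are saved under pics/ and viewed, at most 10 in all, crops included, and the job is handed in when it is done.

Besides the shell and the picture viewer there is one more tool, called by a JSON object that holds its "name" and its "arguments". arm_command: Moves the arm, as the interface text tells. Its arguments: {"type":"object","properties":{"series":{"type":"array"},"hand":{"type":"number"},"grip_force":{"type":"number"}},"required":["series"]}

```bash
mkdir -p pics; ls; cat > h.py <<'E'
from workcell import bot
import numpy as np, cv2
from scipy.spatial.transform import Rotation as R
def ori(o):
    o=np.array(o,float)
    return o if o.shape==(3,3) else R.from_euler('xyz',o,degrees=True).as_matrix()
def ray(c,p):
    K=np.array(c['camera_matrix']); d=np.linalg.inv(K)@np.array([p[0],p[1],1]); d=np.array([d[0],-d[1],-d[2]])
    return np.array(c['xyz']),ori(c['orientation'])@(d/np.linalg.norm(d))
def proj(c,P):
    v=ori(c['orientation']).T@(np.array(P)-np.array(c['xyz'])); v=np.array([v[0],-v[1],-v[2]]); u=np.array(c['camera_matrix'])@v; return u[:2]/u[2]
def tri(rays):
    A=0;b=0
    for o,d in rays:
        M=np.eye(3)-np.outer(d,d);A=A+M;b=b+M@o
    X=np.linalg.solve(A,b); return X,[np.linalg.norm(np.cross(X-o,d)) for o,d in rays]
E
python3 - <<'E'
from h import *
cs={}
for n in ['scene','top']:
    c=bot.camera(n);cs[n]=c;cv2.imwrite(f'pics/{n}0.png',c['color']);print(n,{k:np.round(v,3).tolist() for k,v in c.items() if k!='color'})
    for t in ['hub','king_tip','stand','sphere_a','tube','jar','bracket','driver','dial_ring']:
        print(t,[(np.round(m['location']).tolist(),round(m['confidence'],2)) for m in bot.mark_of(n,t)][:3])
o=bot.get_obs();print(o)
for t in ['hub','king_tip','stand']:
    print(t,tri([ray(cs[n],bot.mark_of(n,t)[0]['location']) for n in cs if bot.mark_of(n,t)]))
E
```

```text
pics
scene {'camera_matrix': [[447.905, 0.0, 321.978], [0.0, 447.905, 200.823], [0.0, 0.0, 1.0]], 'xyz': [1.512, -0.201, 1.343], 'orientation': [41.297, -0.919, 79.144]}
hub [([326.0, 220.0], 0.61)]
king_tip [([359.0, 232.0], 0.97), ([328.0, 222.0], 0.47)]
stand [([329.0, 271.0], 0.89)]
sphere_a [([284.0, 280.0], 0.75), ([372.0, 268.0], 0.53)]
tube [([316.0, 234.0], 0.7)]
jar [([434.0, 225.0], 0.62)]
bracket [([216.0, 221.0], 0.68)]
driver [([415.0, 192.0], 0.7)]
dial_ring [([194.0, 260.0], 0.5)]
top {'camera_matrix': [[388.247, 0.0, 323.838], [0.0, 388.247, 204.036], [0.0, 0.0, 1.0]], 'xyz': [0.46, 0.02, 1.246], 'orientation': [3.899, 0.071, -89.316]}
hub [([328.0, 182.0], 0.84), ([201.0, 259.0], 0.68)]
king_tip [([295.0, 185.0], 0.74), ([468.0, 208.0], 0.73)]
stand [([329.0, 160.0], 0.75), ([190.0, 198.0], 0.49)]
sphere_a [([376.0, 157.0], 0.95), ([284.0, 160.0], 0.58)]
tube [([333.0, 218.0], 0.63)]
jar [([192.0, 198.0], 0.8)]
bracket [([450.0, 253.0], 0.75), ([292.0, 184.0], 0.58)]
driver [([202.0, 259.0], 0.53)]
dial_ring [([466.0, 207.0], 0.51)]
{'time': 1.0, 'q': array([6.39415
[... 294 characters left out ...]
    1.56274405e-05, -5.58735607e-06]), 'ee_pos': array([0.24161976, 0.49412007, 0.23129076]), 'tcp_rot': array([ 1.79995873e+02, -5.01363018e-04,  1.53941215e+02]), 'wrist_force': array([0.2970556 , 0.76214211, 0.37031426]), 'torque': array([0.05258732, 0.00230708, 0.02042319]), 'grasp_force': 0.0, 'opening': 0.08523439194014479}
hub (array([0.59546361, 0.00953066, 0.17454808]), [np.float64(0.003228963533917168), np.float64(0.0032289635339171744)])
king_tip (array([0.59670189, 0.11959963, 0.08523247]), [np.float64(0.008651244061523906), np.float64(0.008651244061523919)])
stand (array([0.68830068, 0.00717833, 0.00767155]), [np.float64(0.001599609195593671), np.float64(0.0015996091955936458)])
```

```bash
python3 - <<'E'
import cv2
s=cv2.imread('pics/scene0.png')[150:320,170:460];t=cv2.imread('pics/top0.png')[120:290,170:490]
cv2.imwrite('pics/a.png',cv2.resize(s,None,fx=2.75,fy=2.75,interpolation=2));cv2.imwrite('pics/b.png',cv2.resize(t,None,fx=2.5,fy=2.5,interpolation=2))
E
```

```text
(no output)
```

View pics/a.png

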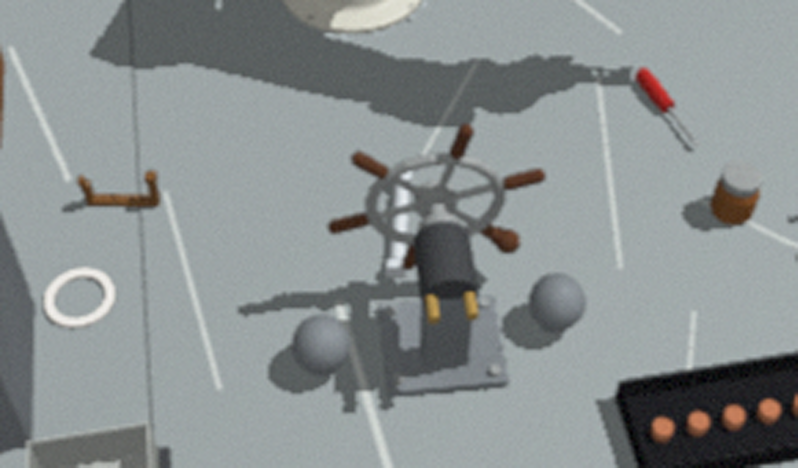

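View pics/b.png

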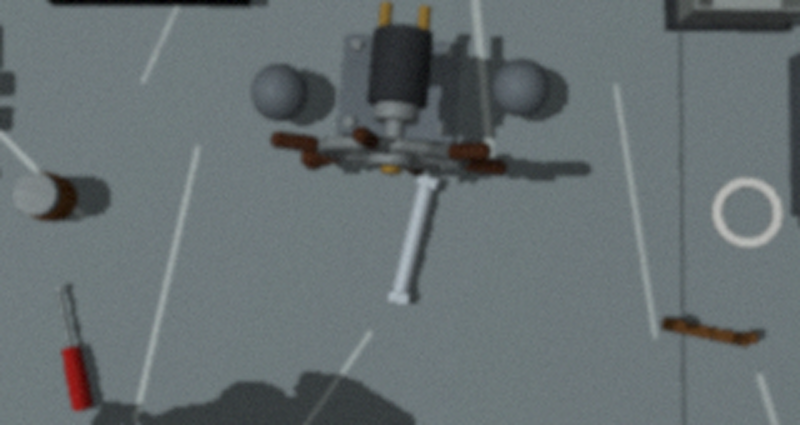

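The scene view, from behind, shows the king's ball at crop (508,240), so it sits lower left as the robot sees it. Plain spokes end at (467,128), (541,175), (357,157) and (333,227). The top view agrees, with the wheel nearly square to the robot. Next I'll fit the wheel pose.

```bash
cat > fit.py <<'E'
from h import *
from scipy.optimize import least_squares
def tip(p,k,r):  # p: hubx,huby,yaw,phi(king, from up toward robot's left) ; spoke k
    a=p[3]+k*np.pi/3; l=np.array([-np.sin(p[2]),np.cos(p[2]),0])
    return np.array([p[0],p[1],.165])+r*(np.cos(a)*np.array([0,0,1])+np.sin(a)*l)
E
python3 - <<'E'
from fit import *
cs={n:bot.camera(n) for n in ['scene','top']}
S=lambda u,v:(170+u/2.75,150+v/2.75); T=lambda u,v:(170+u/2.5,120+v/2.5)
ob=[('scene',0,.134,S(508,240)),('scene',-2,.136,S(467,129)),('scene',-1,.136,S(541,176)),('scene',-3,.136,S(356,156)),('scene',2,.136,S(333,227)),
('top',-1,.134,T(276,139)),('top',0,.134,T(313,159)),('top',-2,.134,T(358,133)),('scene',0,0,(326,220)),('top',0,0,(328,182))]
f=lambda p:np.concatenate([proj(cs[c],tip(p,k,r))-q for c,k,r,q in ob])
s=least_squares(f,[.595,.01,0,2.2],loss='soft_l1');print(s.x[:2],np.degrees(s.x[2:]));print(np.round(f(s.x).reshape(-1,2),1))
o=bot.get_obs();print(o['ee_pos'],o['time'])
E
```

```text
[0.59812722 0.01425654] [ -4.06307499 134.81585723]
[[-0.8 -0.2]
 [ 0.2 -1.3]
 [ 0.6 -1.3]
 [-0.8 -0.4]
 [-1.8 -0.2]
 [-0.7  0.1]
 [ 0.6 -1. ]
 [ 0.5  0.2]
 [ 1.9  2.6]
 [-0.9 -0.8]]
[0.24160471 0.49406348 0.23126667] 1.7
```

{"name": "arm_command", "arguments": {"series": [[0,0,-0.04,0.14],[0,0,-0.08,0.28],[0,0,-0.12,0.42],[0,0,-0.15,0.56],[0,0,-0.17,0.7]], "hand": 0, "grip_force": 20}}

```text
time: 2.2
ee_pos: [0.2416, 0.494, 0.4038]
tcp_rot: [179.9, -0.1, 113.5]
wrist_force: [-0.4, 0.1, -0.6]
opening: 0.0126
grasp_force: 0.0
```

{"name": "arm_command", "arguments": {"series": [[-0.046,0.014,0,0.1],[-0.092,0.028,0,0.2],[-0.138,0.042,0,0.3],[-0.184,0.056,0,0.4],[-0.23,0.07,0,0.486]]}}

```text
time: 2.7
ee_pos: [0.3994, 0.3104, 0.4015]
tcp_rot: [180.0, -0.0, 85.8]
wrist_force: [0.6, 0.3, 0.8]
opening: 0.0001
grasp_force: 0.0
```

{"name": "arm_command", "arguments": {"series": [[-0.03,0.035,0,0],[-0.065,0.07,0,0],[-0.1,0.105,0,0],[-0.135,0.135,0,0],[-0.165,0.165,0,0]]}}

```text
time: 3.2
ee_pos: [0.5525, 0.1337, 0.4015]
tcp_rot: [180.0, -0.0, 85.9]
wrist_force: [-0.4, 1.7, -0.6]
opening: -0.0001
grasp_force: 0.0
```

{"name": "arm_command", "arguments": {"series": [[-0.03,0.028,0,0],[-0.058,0.055,0,0],[-0.058,0.055,0,0],[-0.058,0.055,0,0],[-0.058,0.055,0,0]]}}

```text
time: 3.7
ee_pos: [0.602, 0.0747, 0.4016]
tcp_rot: [180.0, -0.0, 86.0]
wrist_force: [0.0, 0.4, 0.5]
opening: -0.0
grasp_force: 0.0
```

```bash
python3 - <<'E'
from fit import *
o=bot.get_obs();print(o['ee_pos'],o['wrist_force'])
c=bot.camera('wrist');print({k:np.round(v,3).tolist() for k,v in c.items() if k!='color'});a=c['color']
b=bot.camera('scene')['color'][150:300,230:410]
cv2.imwrite('pics/c.png',np.hstack([a[:, :][::1],np.zeros((400,160,3),np.uint8)])[:,:640])
cv2.imwrite('pics/d.png',cv2.resize(b,None,fx=4,fy=4,interpolation=2))
E
```

```text
[0.60200955 0.0747204  0.40161588] [0.00818875 0.42433714 0.52115931]
{'camera_matrix': [[338.832, 0.0, 323.084], [0.0, 338.832, 198.292], [0.0, 0.0, 1.0]], 'T_tool_cam': [[0.0, 0.964, 0.265, 0.068], [1.0, -0.0, 0.0, -0.001], [0.0, 0.265, -0.964, -0.143], [0.0, 0.0, 0.0, 1.0]]}
```

View pics/c.png

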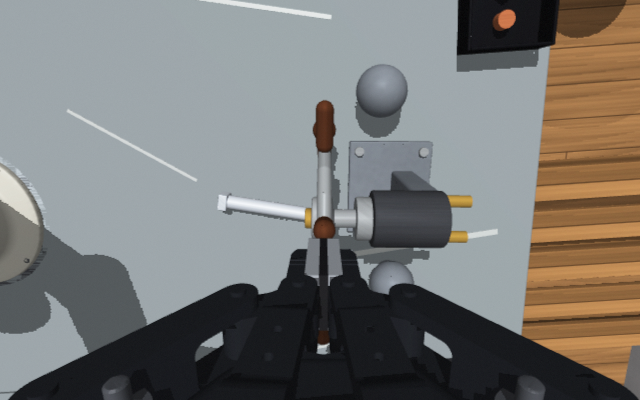

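The wrist view shows the fingertips (column 323) in the wheel plane (column 324). They are to the left of the spoke nearest the top, at (324,228). I'll descend between the spokes.

{"name": "arm_command", "arguments": {"series": [[0.01,0,0.035,0],[0.01,0,0.07,0],[0.01,0,0.11,0],[0.01,0,0.14,0],[0.01,0,0.15,0]]}}

```text
time: 4.3
ee_pos: [0.6014, 0.0849, 0.2486]
tcp_rot: [-179.8, 0.0, 86.1]
wrist_force: [-0.4, -0.6, -0.3]
opening: -0.0002
grasp_force: 0.0
```

{"name": "arm_command", "arguments": {"series": [[-0.01,0,-0.007,0],[-0.022,0,-0.012,0],[-0.032,0,-0.018,0],[-0.042,0,-0.023,0],[-0.05,0,-0.025,0]]}}

```text
time: 4.8
ee_pos: [0.6001, 0.0332, 0.2779]
tcp_rot: [179.9, -0.0, 86.0]
wrist_force: [0.4, 3.9, -1.8]
opening: -0.0004
grasp_force: 1.6
```

{"name": "arm_command", "arguments": {"series": [[-0.01,0,0,0],[-0.02,0,0.001,0],[-0.029,0,0.002,0],[-0.038,0,0.0035,0],[-0.046,0,0.006,0]]}}

```text
time: 5.3
ee_pos: [0.5963, -0.0124, 0.2701]
tcp_rot: [-180.0, 0.0, 86.0]
wrist_force: [0.7, 3.6, 2.3]
opening: -0.0001
grasp_force: 1.8
```

```bash
cat > look.py <<'E'
from fit import *
import sys
c=bot.camera('scene');t=bot.camera('top')
o=bot.get_obs();p=o['ee_pos'];print(p,o['wrist_force'],o['time'])
l=np.array([.07,.9976]);print('u,h mm',1000*(p[:2]-[.598,.0143])@l,1000*(p[2]-.165))
for n,k in(('scene',c),('top',t)):
  for m in bot.mark_of(n,'king_tip')[:2]:
    a=np.radians(np.arange(0,360,1)); P=[proj(k,tip([.598,.0143,np.radians(-4),x],0,.15)) for x in a]
    d=np.linalg.norm(np.array(P)-m['location'],axis=1);i=d.argmin();print(n,np.round(m['location']),round(m['confidence'],2),'king angle',i,'err',d[i].round(1))
cv2.imwrite('pics/'+sys.argv[1],cv2.resize(c['color'][150:300,230:410],None,fx=4,fy=4,interpolation=2))
E
python3 look.py e.png
```

```text
[ 0.59611489 -0.01297897  0.26953302] [0.23523797 0.13833388 0.70314456] 5.4
u,h mm -27.345459726678616 104.53302349249557
scene [373. 218.] 0.61 king angle 88 err 0.7
top [275. 178.] 0.67 king angle 99 err 0.3
```

View pics/e.png

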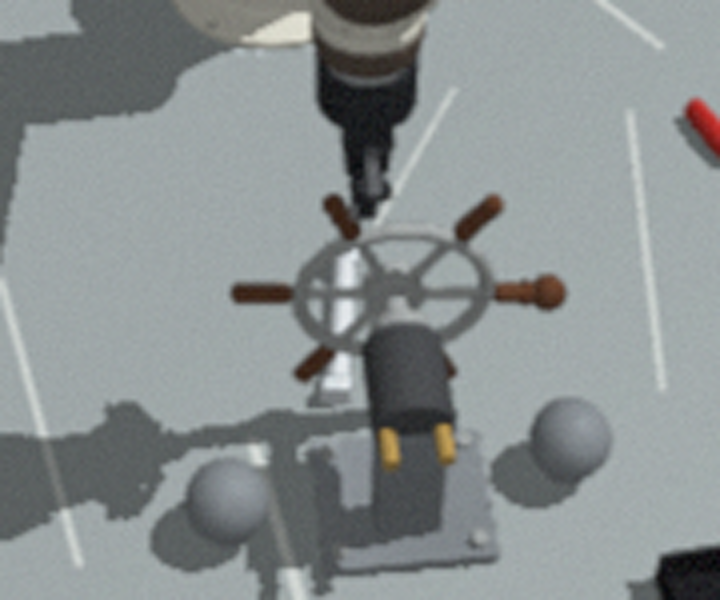

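The push works: the pushed spoke, at (340,215), has turned to about -30° and the king is about level. I'll carry on along the arc.

{"name": "arm_command", "arguments": {"series": [[-0.009,0,0.0035,0],[-0.018,0,0.008,0],[-0.027,0,0.014,0],[-0.034,0,0.021,0],[-0.041,0,0.028,0]]}}

```text
time: 6.0
ee_pos: [0.5936, -0.0536, 0.242]
tcp_rot: [180.0, 0.0, 86.0]
wrist_force: [0.1, 1.7, 5.1]
opening: 0.0001
grasp_force: 2.0
```

{"name": "arm_command", "arguments": {"series": [[-0.006,0,0.007,0],[-0.01,0,0.012,0],[-0.01,0,0.012,0],[-0.01,0,0.012,0],[-0.01,0,0.012,0]]}}

```text
time: 6.5
ee_pos: [0.5928, -0.0623, 0.2301]
tcp_rot: [-180.0, -0.0, 86.0]
wrist_force: [0.0, -0.4, -0.4]
opening: -0.0002
grasp_force: 0.0
```

```bash
python3 look.py f.png
```

```text
[ 0.59290543 -0.06225939  0.23022604] [-0.13435535 -0.2406631  -0.29300844] 6.6
u,h mm -76.73226519055291 65.22604283649164
scene [368. 201.] 0.79 king angle 55 err 3.2
scene [288. 281.] 0.43 king angle 218 err 37.9
top [277. 178.] 0.66 king angle 104 err 0.8
top [332. 161.] 0.41 king angle 357 err 12.8
```

{"name": "arm_command", "arguments": {"series": [[0,0,-0.035,0],[0,0,-0.075,0],[0,0,-0.11,0],[0.02,0,-0.115,0],[0.055,0,-0.115,0]]}}

```text
time: 7.2
ee_pos: [0.5972, -0.0084, 0.3472]
tcp_rot: [179.8, 0.0, 85.8]
wrist_force: [1.2, 0.7, 0.3]
opening: -0.0002
grasp_force: 0.0
```

{"name": "arm_command", "arguments": {"series": [[0.035,0,0,0],[0.06,0,0,0],[0.072,0,0,0],[0.072,0,0.01,0],[0.072,0,0.03,0]]}}

```text
time: 7.7
ee_pos: [0.6022, 0.0644, 0.3162]
tcp_rot: [179.9, -0.0, 86.0]
wrist_force: [0.3, -0.7, -0.3]
opening: -0.0003
grasp_force: 0.0
```

{"name": "arm_command", "arguments": {"series": [[0,0,0.025,0],[0,0,0.045,0],[0,0,0.045,0],[0,0,0.045,0],[0,0,0.045,0]]}}

```text
time: 8.2
ee_pos: [0.6021, 0.064, 0.2719]
tcp_rot: [179.9, -0.0, 86.0]
wrist_force: [-0.4, -0.0, 0.4]
opening: -0.0
grasp_force: 0.0
```

```bash
python3 look.py g.png
```

```text
[0.60215233 0.06409634 0.27163018] [-0.62872241  0.81333409 -0.40796623] 8.3
u,h mm 49.96748870677534 106.63017652048597
scene [370. 200.] 0.71 king angle 57 err 4.7
scene [434. 227.] 0.34 king angle 89 err 62.8
```

View pics/g.png

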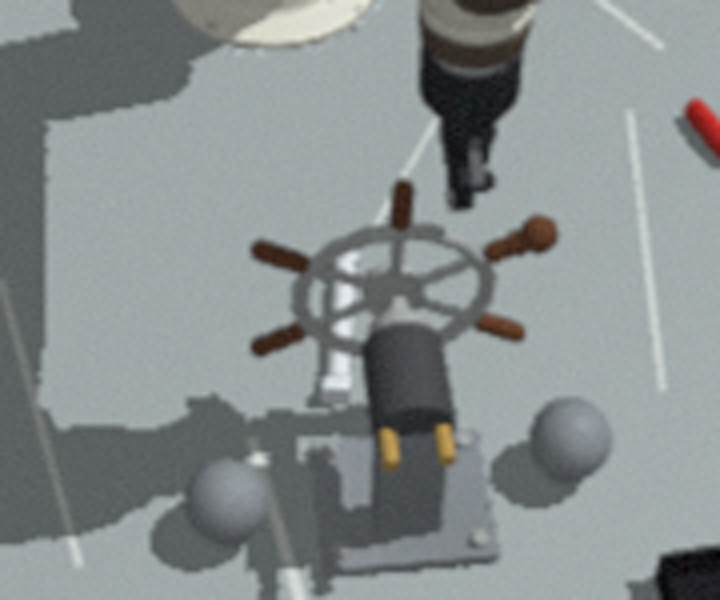

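The top spoke is at (402,205) and the king's ball at (540,233), so one more spoke pitch remains. Second stroke.

{"name": "arm_command", "arguments": {"series": [[-0.01,0,-0.001,0],[-0.02,0,-0.002,0],[-0.03,0,-0.002,0],[-0.04,0,-0.002,0],[-0.05,0,-0.002,0]]}}

```text
time: 8.9
ee_pos: [0.5981, 0.0135, 0.2725]
tcp_rot: [180.0, -0.0, 86.0]
wrist_force: [0.2, 4.1, -1.5]
opening: 0.0
grasp_force: 1.7
```

{"name": "arm_command", "arguments": {"series": [[-0.01,0,0.001,0],[-0.019,0,0.0025,0],[-0.027,0,0.005,0],[-0.036,0,0.0085,0],[-0.045,0,0.0135,0]]}}

```text
time: 9.4
ee_pos: [0.595, -0.0313, 0.2586]
tcp_rot: [180.0, 0.0, 86.0]
wrist_force: [-1.0, 3.1, 1.9]
opening: 0.0
grasp_force: 1.7
```

{"name": "arm_command", "arguments": {"series": [[-0.008,0,0.005,0],[-0.015,0,0.012,0],[-0.021,0,0.018,0],[-0.025,0,0.0225,0],[-0.025,0,0.0225,0]]}}

```text
time: 9.9
ee_pos: [0.5931, -0.0562, 0.2353]
tcp_rot: [-179.9, 0.0, 85.9]
wrist_force: [-0.3, -0.2, 0.0]
opening: 0.0002
grasp_force: 0.0
```

```bash
python3 look.py i.png
```

```text
[ 0.59322967 -0.05560056  0.23587844] [-0.10012162 -0.42826702  1.06316839] 10.0
u,h mm -70.06672321594026 70.87844275367009
scene [339. 187.] 0.89 king angle 11 err 5.7
scene [329. 221.] 0.63 king angle 170 err 26.6
top [320. 174.] 0.77 king angle 6 err 1.3
```

View pics/i.png

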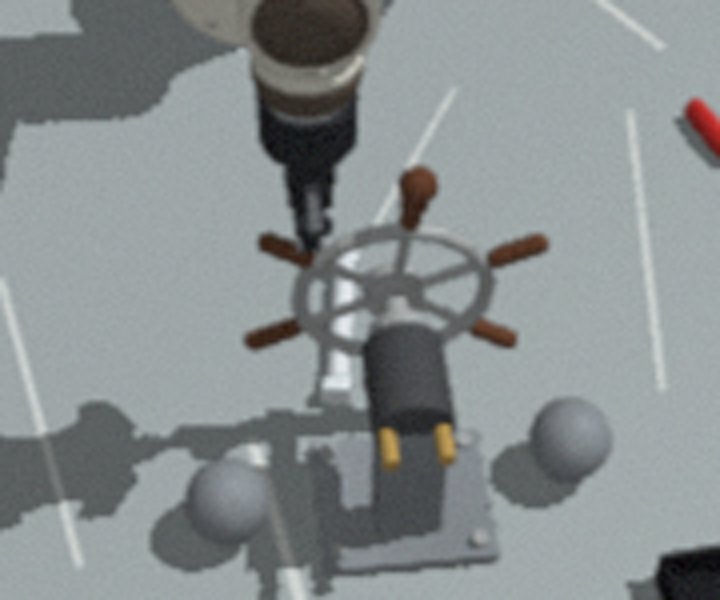

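The king is near the top at (419,186), about 6° short to the robot's left, which matches the contact geometry. I'll push about 5° more, then lift and measure closely.

{"name": "arm_command", "arguments": {"series": [[-0.002,0,0.002,0],[-0.004,0,0.004,0],[-0.006,0,0.006,0],[-0.007,0,0.0075,0],[-0.007,0,0.0075,0]]}}

```text
time: 10.6
ee_pos: [0.5928, -0.0626, 0.2285]
tcp_rot: [-180.0, 0.0, 86.0]
wrist_force: [0.3, 1.7, 1.3]
opening: 0.0001
grasp_force: 0.7
```

{"name": "arm_command", "arguments": {"series": [[0,0,-0.02,0],[0,0,-0.06,0],[0,0,-0.1,0],[0,0,-0.13,0],[0,0,-0.13,0]]}}

```text
time: 11.1
ee_pos: [0.5932, -0.063, 0.3632]
tcp_rot: [179.6, 0.1, 86.0]
wrist_force: [0.4, 0.4, -0.3]
opening: -0.0001
grasp_force: 0.0
```

```bash
cat > wr.py <<'E'
from fit import *
import sys
o=bot.get_obs();c=bot.camera('wrist');im=c['color']
T=np.eye(4);T[:3,:3]=ori(o['tcp_rot']);T[:3,3]=o['ee_pos'];C=T@np.array(c['T_tool_cam'])
w=dict(camera_matrix=c['camera_matrix'],xyz=C[:3,3],orientation=C[:3,:3]);print(o['ee_pos'])
for n in ['king_tip','hub']:print(n,[(np.round(m['location'],1),round(m['confidence'],2)) for m in bot.mark_of('wrist',n)])
for a in (-5,0,5):print(a,[np.round(proj(w,tip([.598,.0143,np.radians(-4),np.radians(a)],k,r)),1).tolist() for k,r in((0,0),(0,.15),(1,.138),(-1,.138))])
for a in (-5,0,5):
  p=[.598,.0143,np.radians(-4),np.radians(a)]
  for q in(tip(p,0,.134),tip(p,1,.138),tip(p,-1,.138)):
    u=proj(w,q); cv2.circle(im,tuple(int(round(x)) for x in u),1,{-5:(0,255,0),0:(255,255,255),5:(255,255,0)}[a],-1)
cv2.imwrite('pics/'+sys.argv[1],cv2.resize(im[:,180:480],None,fx=1.5,fy=1.5))
E
python3 look.py j.png;python3 wr.py k.png
```

```text
[ 0.59324616 -0.06288884  0.35879668] [-0.18345546  0.11326758 -0.53638066] 11.2
u,h mm -77.33635141273554 193.79667857147962
scene [332. 188.] 0.62 king angle 4 err 4.3
top [327. 175.] 0.95 king angle 0 err 1.3
[ 0.59281382 -0.06271086  0.35733531]
king_tip [(array([321.3,  70.1]), 0.7)]
hub [(array([323.4,  93.7]), 0.79)]
-5 [[324.1, 94.5], [324.2, 111.8], [324.3, -96.1], [324.0, 241.3]]
0 [[324.1, 94.5], [324.3, 85.8], [324.3, -99.0], [324.0, 240.1]]
5 [[324.1, 94.5], [324.3, 59.0], [324.3, -99.7], [324.0, 237.5]]
```

View pics/k.png

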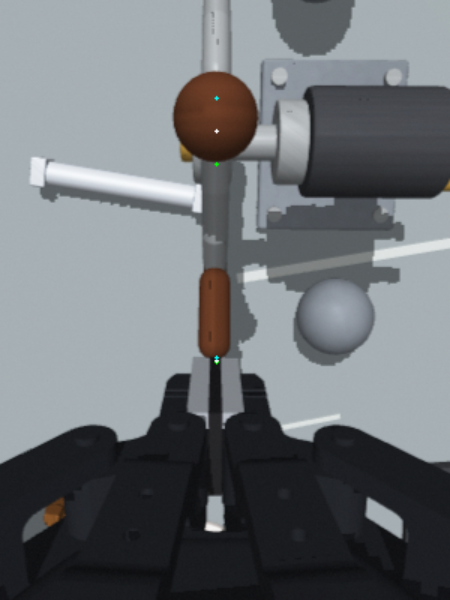

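View pics/j.png

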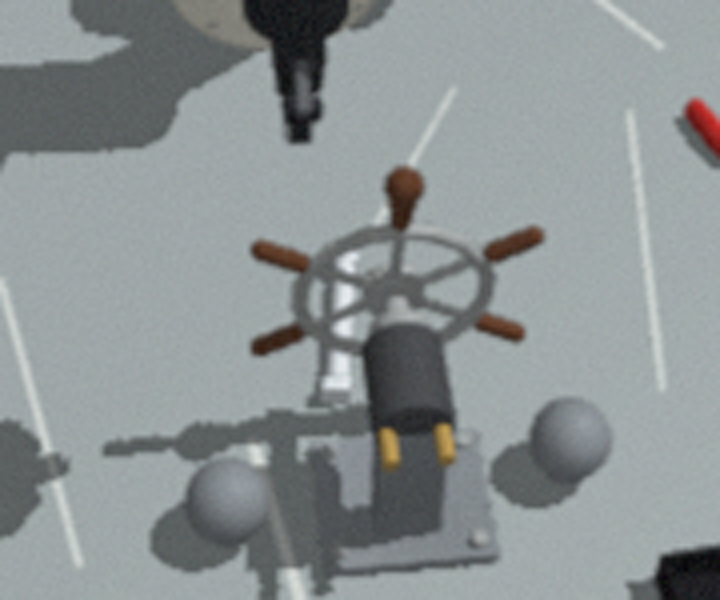

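The wrist view puts the ball centre at crop row 116.5, about 2° left of upright by the projected marks. In the scene view the ball is at (404,186). I'll do a joint fit over all views.

```bash
cat > joint.py <<'E'
from fit import *
o=bot.get_obs();wr=bot.camera('wrist')
T=np.eye(4);T[:3,:3]=ori(o['tcp_rot']);T[:3,3]=o['ee_pos'];C=T@np.array(wr['T_tool_cam'])
cs={n:bot.camera(n) for n in ['scene','top']}
cs['wrist']=dict(camera_matrix=wr['camera_matrix'],xyz=C[:3,3],orientation=C[:3,:3])
def blob(im,roi):
    h=cv2.cvtColor(im,cv2.COLOR_BGR2HSV);m=cv2.inRange(h,(0,90,30),(16,255,160));x0,y0,x1,y1=roi
    n,_,st,ce=cv2.connectedComponentsWithStats(m[y0:y1,x0:x1]);i=1+st[1:,4].argmax();return ce[i]+[x0,y0],st[i]+np.array([x0,y0,0,0,0])
im=wr['color'];b,st=blob(im,(280,0,370,165));print('ball',b,st);
S=lambda u,v:(170+u/2.75,150+v/2.75); T_=lambda u,v:(170+u/2.5,120+v/2.5); J=lambda u,v:(230+u/4,150+v/4)
ob=[('scene',0,.134,S(508,240),0),('scene',-2,.136,S(467,129),0),('scene',-1,.136,S(541,176),0),('scene',-3,.136,S(356,156),0),('scene',2,.136,S(333,227),0),
('top',-1,.134,T_(276,139),0),('top',0,.134,T_(313,159),0),('top',-2,.134,T_(358,133),0)]
# current: plain grip centroids (r~.113) by colour in the scene, ball by colour in wrist
p0=[.598,.0143,np.radians(-4),np.radians(2)]
for k in(1,2,-2,-1):
    u=proj(cs['scene'],tip(p0,k,.113)).astype(int);c,s=blob(cs['scene']['color'],(u[0]-14,u[1]-10,u[0]+15,u[1]+11));print(k,u,c,s[4]);ob.append(('scene',k,.113,c,1))
ob.append(('wrist',0,.134,b,1))
W={'scene':1,'top':1,'wrist':.3}
f=lambda p:np.concatenate([W[c]*(proj(cs[c],tip([*p[:3],p[3+j]],k,r))-q) for c,k,r,q,j in ob])
s=least_squares(f,[*p0[:3],2.35,.03],loss='soft_l1');print(s.x[:2],np.degrees(s.x[2:]));print(np.round(f(s.x).reshape(-1,2),1).tolist())
se=np.sqrt(np.diag(np.linalg.inv(s.jac.T@s.jac)));print('se/px',se[:2],np.degrees(se[2:]))
E
python3 joint.py
```

```text
ball [323.58646035  77.52920696] [ 296   48   56   60 2585]
1 [358 209] [357.82222222 210.75555556] 45
2 [354 231] [354.82352941 231.52941176] 34
-2 [298 234] [299.17142857 234.45714286] 35
-1 [299 213] [299.87755102 213.81632653] 49
[0.59871773 0.01497993] [ -4.07525432 134.69038804   2.13018023]
[[-0.5, -0.2], [0.3, -1.2], [0.9, -1.3], [-0.6, -0.3], [-1.5, -0.0], [-0.9, -0.2], [0.3, -1.2], [0.3, -0.0], [0.9, -0.6], [0.2, -0.3], [-0.3, 0.3], [-0.5, -0.2], [0.7, -0.2]]
se/px [0.00113353 0.00110023] [0.78075858 0.7194759  0.75532748]
```

The joint fit gives the king at +2.1°, so I'll push the same spoke about 3.8 mm further.

{"name": "arm_command", "arguments": {"series": [[-0.001,0,0.04,0],[-0.001,0,0.08,0],[-0.001,0,0.11,0],[-0.001,0,0.122,0],[-0.001,0,0.126,0]]}}

```text
time: 12.1
ee_pos: [0.5919, -0.0634, 0.2309]
tcp_rot: [-179.8, -0.0, 86.0]
wrist_force: [0.4, 0.2, 0.2]
opening: 0.0001
grasp_force: 0.0
```

{"name": "arm_command", "arguments": {"series": [[0,0,0.003,0],[-0.0005,0,0.005,0],[-0.001,0,0.0075,0],[-0.001,0,0.0075,0],[-0.001,0,0.0075,0]]}}

```text
time: 12.6
ee_pos: [0.5931, -0.0646, 0.226]
tcp_rot: [179.9, 0.0, 86.0]
wrist_force: [0.3, 0.2, 4.0]
opening: -0.0002
grasp_force: 1.5
```

{"name": "arm_command", "arguments": {"series": [[0,0,-0.02,0],[0,0,-0.06,0],[0,0,-0.1,0],[0,0,-0.1335,0],[0,0,-0.1335,0]]}}

```text
time: 13.1
ee_pos: [0.5932, -0.0645, 0.3637]
tcp_rot: [179.6, 0.0, 86.0]
wrist_force: [0.3, -0.1, 0.2]
opening: 0.0
grasp_force: 0.0
```

```bash
python3 joint.py
```

```text
ball [321.19061462  81.90988372] [ 295   54   54   57 2408]
1 [358 209] [357.64444444 210.2       ] 45
2 [354 231] [355.28571429 230.85714286] 35
-2 [298 234] [299.61111111 234.94444444] 36
-1 [299 213] [299.22916667 214.25      ] 48
[0.59864186 0.01496653] [ -4.10054369 134.68556694   0.47220396]
[[-0.5, -0.2], [0.3, -1.2], [0.9, -1.3], [-0.7, -0.3], [-1.5, -0.1], [-0.9, -0.2], [0.3, -1.2], [0.3, 0.0], [0.7, -0.5], [0.2, -0.2], [-0.3, 0.2], [-0.4, -0.1], [0.6, -0.2]]
se/px [0.00112446 0.00109399] [0.77535918 0.71987806 0.76635056]
```

{"name": "arm_command", "arguments": {"series": [[0,-0.02,-0.02,0],[0,-0.05,-0.03,0],[0,-0.09,-0.03,0],[0,-0.12,-0.03,0],[0,-0.12,-0.03,0]]}}

```text
time: 13.75
ee_pos: [0.4697, -0.0558, 0.3892]
tcp_rot: [180.0, -0.0, 86.0]
wrist_force: [-0.2, -0.2, 0.1]
opening: -0.0005
grasp_force: 0.0
```

```bash
python3 look.py m.png; python3 - <<'E'
from workcell import bot
print(bot.job_done())
E
```

```text
[ 0.47250429 -0.05607985  0.3881078 ] [0.84725677 0.01131127 0.58989735] 13.85
u,h mm -78.99563351882597 223.10779641659298
scene [334. 188.] 0.76 king angle 6 err 3.8
top [326. 174.] 0.6 king angle 1 err 0.3
the job is handed in; nothing more can be done
None
```

The job is handed in: two strokes and small corrections left the king spoke upright to within about 1° by my joint camera fit (the last scene-camera reading said 6°, but that detector ran high throughout), with the hand clear and the loose things untouched.

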